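# Check the marble slab's edge with the cased straightedge

## Robot

A 6-joint arm with a two-finger parallel gripper is mounted at the origin on a cart in front of the work surface, level with it; the furniture and walls round the work are solid. World frame = base frame: x ahead of the robot, y to its left, z up, the work surface at z = 0. Lengths are in m, angles in rad, forces in N, time in s.
With the tool pointing down it reaches from about 0.325 to 0.775 m from the base axis. Payload 5.5 kg.
Tool frame: the origin (TCP) lies between the finger pads; the fingertips stand 8 mm ahead of it and the grasp point (between the pads) lies 11 mm behind it (tcp_to_tips is the distance from the TCP to the fingertips, in m); z points along the fingers, y is the direction in which the jaws open and shut (so a half turn about z gives the same grasp; the last joint's range is limited). The gripper opens to 88 mm and grips with 3 to 60 N. Pads are 20 mm wide; open, the fingers measure 115 mm over their backs; the gripper's body (75 mm by 178 mm) begins 61 mm behind the grasp point.
Start: joints at [1.086, 0.091, 1.231, -0, 1.82, -0.057], TCP at [0.249, 0.546, 0.231] pointing down, gripper open.
Joint ranges: [-2.87, 2.87], [-0.86, 2.18], [0.17, 2.46], [-1.51, 4.65], [0.06, 2.69], [-2.65, 2.65]. Speed limits (rad/s): [2.57, 2.57, 3.01, 3.14, 3.14, 3.14].

## Interface

Orientations are given as a unit quaternion [w, x, y, z].
In Python, from bench import * gives the robot as it stands. Calls block until the motion is done:
- move_to(position, orientation): joint-space move of the TCP to a pose.
- move_l(position, speed=0.15, orientation=None): straight line of the TCP; orientation=None keeps the orientation; speed is the mean speed in m/s.
- movej(angles): joint-space move.
- gripper_open() and close(): open the fingers fully, or close them until they stop; the grip force is fixed at half the most.
- hold(seconds).
- inverse_kinematics(position, orientation): joint angles nearest the present ones, or None.
- state(): the state.
- get_image(name): name is "side" or "top"; returns a dict with "frame" (480x640x3 uint8, blue, green, red), "depth" (480x640 float32, m along the optical axis (not along the pixel's ray), 0 where there is no reading), "camera_matrix" (3x3 intrinsics, pixels), "view" (4x4, takes a point from world to camera coordinates). Camera axes: x right, y up, looking along -z (the intrinsics and any distortion apply to the point x, -y, -z); pixel columns grow to the right and rows downward; lengths in m; the calibration is good to about 2 mm. A picture is of the moment at which its call begins.
A pose or a line that the arm cannot do raises IKError and nothing moves.
- job_done(): hands the job in, once; it reports no verdict.
The state is a dict: "time": time; "joint_pos": joint angles; "dq": joint speeds; "joint_torque": joint torques, N m; "ee_pos": TCP position; "ee_rot": TCP orientation; "ft_force": force on the tool from outside, world axes, zero at the start; "moment": the same for the moment, N m; "finger_gap": finger opening in m.
Only numpy, scipy, OpenCV 4.12 (cv2) and the standard library are available. Lean on these libraries where they do the work, as an engineer would, in place of code of your own. Each camera call takes 0.05 s, during which the arm holds its last target.

## Task

Open the black instrument case by swinging its lid up and over, past its balance point, so that it stays open by itself. Then lift out the straightedge and lay it on the desk, grip upwards, with one long side flush against the front long edge of the marble slab (the edge that faces the robot), its whole length backed by the slab. Leave the lid open and the other things where they are.

Things in the scene. Friction and masses are not known exactly. Their poses are not given: they have to be found in the camera images.
- case: Black clamshell instrument case with aluminium corners, fixed to the desk. Outside 120 mm (x) by 240 mm (y), base 30 mm high, 52 mm with the lid shut. Origin: centre of its underside on the desk; x points from the handle side to the hinge side, y along the hinge, z up. Walls 4 mm thick; the lined floor is 12 mm above the desk, the rim of the base 30 mm.
- lid (a joint): Angle of the case's lid in rad: 0 shut, 2.4 fully open (at its stop, leaning back beyond the case). Only its own weight (0.25 kg in all) and light hinge damping act on it: let go below about 1.4 it falls shut, above that it falls open to the stop. No latch.
- case_hinge (a point): Middle of the hinge line of the lid, at the far (+x) edge of the case, 30 mm above the desk; the line runs along the case's y.
- lid_handle (a point): Middle of the round aluminium bar handle on the lid's front; it moves with the lid. The bar is 10 mm thick, 100 mm long along the case's y, stands 34 mm (centre) off the front face of the lid and, with the lid shut, is 41 mm above the desk; it is 154 mm from the hinge line in x and 11 mm above it (lid shut). Two legs at the bar's ends join it to the lid; between them it is free all round.
- straightedge_center (a point): Centre (half-way up) of the loose straightedge, 0.3 kg, that lies in the case, along it more or less, grip upwards: a steel blade 180 mm long (its y), 28 mm wide (its x), 10 mm thick, with a black upright grip along its middle, 90 mm long, 14 mm thick (x), 20 mm high. 30 mm high in all; this point is 15 mm above its underside. Both ends and both sides are alike.
- slab: White marble slab, 104 mm (x) by 303 mm (y), 10 mm high, flat on the desk and immovable. Origin: centre of its underside; its -x side faces the robot, y along its length. A round box (30 mm high) and a note block (8 mm high) stand on its rear half.
- slab_front (a point): Middle of the slab's front long edge (its -x side face), 5 mm above the desk; axes as the slab's: the edge runs along y, x points into the slab.
- bean_weight: Dark bean-shaped paperweight, 53 x 105 x 25 mm, loose on the desk between case and slab; leave alone. Origin: centre of its underside.
- round_box: Round cream box, 71 mm across, 30 mm high, loose on the slab; leave alone. Origin: centre of its underside.
- note_block: Yellow note block, 51 x 38 x 8 mm, loose on the slab; leave alone. Origin: centre of its underside.

How it is judged:
By the outcome, as a careful person would: the job done as asked, in the order asked, and still so for the second after the job is handed in, with the robot touching nothing.
It also fails if it takes over 61 s, if anything falls off the work surface, if the arm or the gripper's body presses on something with over 40 N, if the wrist force passes 120 N, or if a joint passes its speed limit or range.

## Working session

There is one attempt and no reset: what is moved stays moved. The work goes in short steps, each a Python script; the robot and the scene stay as the last script left them, time stands still between calls to the robot, and variables do not carry over. Pictures are saved under pics/ and viewed, and the job is handed in when it is done.

```bash
mkdir -p pics; ls; python3 - <<'E'
from bench import *
import cv2,numpy as np
s=state();print(s)
for n in("top","side"):
    i=get_image(n);cv2.imwrite(f"pics/{n}0.png",i["frame"]);print(n,i["camera_matrix"],i["view"],[k for k in i])
    np.savez(f"{n}0.npz",**{k:np.array(i[k]) for k in("frame","depth","camera_matrix","view")})
E
```

```text
pics
{'time': 0.0, 'joint_pos': array([ 1.08631938e+00,  9.18227558e-02,  1.23183319e+00,  6.23173088e-06,
        1.81981130e+00, -5.67073207e-02]), 'dq': array([-1.55831445e-04,  1.44506678e-03, -7.71522434e-06,  4.33433517e-04,
       -5.30332020e-04, -1.49312280e-04]), 'joint_torque': array([ 1.07651147e-04, -4.46470106e+01, -4.06432128e+01,  6.96879113e-02,
        2.99651502e-02, -1.58681869e-04]), 'ee_pos': array([0.24878103, 0.54569074, 0.22955825]), 'ee_rot': array([-2.53451820e-04,  2.12256942e-01,  9.77213442e-01, -9.02383353e-04]), 'ft_force': array([-0.37918003, -0.24529154,  0.32190086]), 'moment': array([-0.01843279,  0.01892092,  0.03554455]), 'finger_gap': 0.08777240289735164}
top [[477.39837129   0.         319.68998992]
 [  0.         477.39837129 243.94530036]
 [  0.           0.           1.        ]] [[-0.00374259 -0.99995204  0.00905039  0.05891272]
 [ 0.99656011 -0.00298031  0.0828195  -0.53008921]
 [-0.08278856  0.00932922  0.99652347 -0.87228798]
 [ 0.          0.          0.          1.        ]] ['frame', 'depth', 'camera_matrix', 'view']
side [[459.17098538   0.         324.93390335]
 [  0.         459.17098538 240.59501967]
 [  0.           0.           1.        ]] [[ 0.82071021 -0.57112651 -0.01578809 -0.3968428 ]
 [ 0.35019494  0.48101273  0.80373519 -0.24256879]
 [-0.4514402  -0.66516259  0.59477767 -0.70222838]
 [ 0.          0.          0.          1.        ]] ['frame', 'depth', 'camera_matrix', 'view']
```

View pics/top0.png

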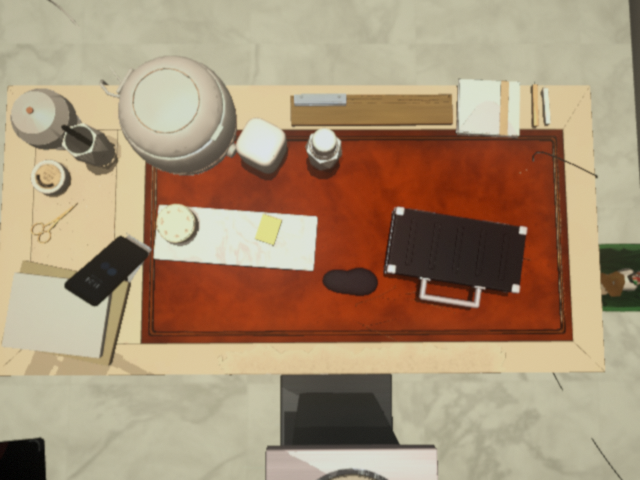

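View pics/side0.png

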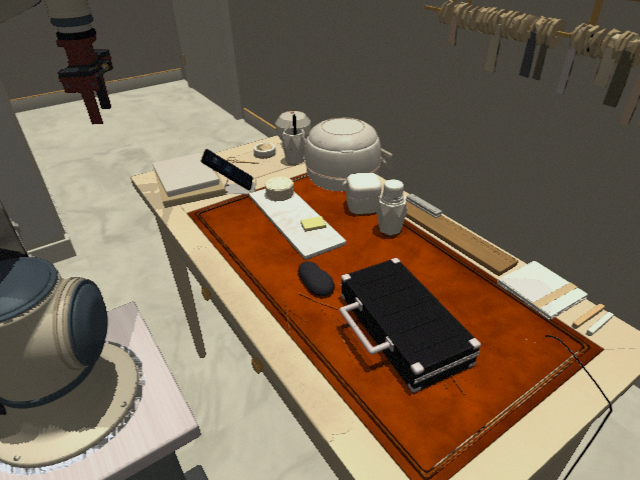

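The top view shows the slab with corners near (157,205), (317,216), (314,271) and (155,259). The case lid corners are near (399,211), (523,230), (515,289) and (391,269), and the handle bar is around (450,300). The arm is out of the frame.

```bash
cat > h.py <<'E'
import numpy as np,cv2
from scipy.spatial.transform import Rotation as R
def cast(im,uv,z):
    K=np.array(im["camera_matrix"]);V=np.array(im["view"]);Rm=V[:3,:3];t=V[:3,3]
    uv=np.atleast_2d(np.asarray(uv,float))
    d=np.c_[(uv[:,0]-K[0,2])/K[0,0],-(uv[:,1]-K[1,2])/K[1,1],-np.ones(len(uv))]
    o=-Rm.T@t;d=d@Rm
    return o+d*((z-o[2])/d[:,2])[:,None]
def proj(im,P):
    K=np.array(im["camera_matrix"]);V=np.array(im["view"]);p=np.atleast_2d(P)@V[:3,:3].T+V[:3,3]
    return np.c_[K[0,2]+K[0,0]*p[:,0]/-p[:,2],K[1,2]+K[1,1]*-p[:,1]/-p[:,2]]
def rect(P):
    c,wh,a=cv2.minAreaRect((P[:,:2]*1000).astype(np.float32));return np.array(c)/1000,wh,a
def rot(zdir,ydir):
    z=np.array(zdir,float);z/=np.linalg.norm(z);y=np.array(ydir,float);y-=z*(y@z);y/=np.linalg.norm(y)
    q=R.from_matrix(np.c_[np.cross(y,z),y,z]).as_quat();return np.r_[q[3],q[:3]]
E
python3 - <<'E'
from h import *
im=np.load("top0.npz");f=im["frame"];hsv=cv2.cvtColor(f,cv2.COLOR_BGR2HSV)
def big(m,box):
    x0,y0,x1,y1=box;k=np.zeros_like(m);k[y0:y1,x0:x1]=m[y0:y1,x0:x1]
    cs,_=cv2.findContours(k,cv2.RETR_EXTERNAL,cv2.CHAIN_APPROX_NONE);return max(cs,key=cv2.contourArea)[:,0]
notred=(~((hsv[...,1]>120)&(hsv[...,2]>60)&((hsv[...,0]<14)|(hsv[...,0]>170)))).astype(np.uint8)*255
bright=((hsv[...,2]>140)&(hsv[...,1]<60)).astype(np.uint8)*255
c=big(bright,(150,195,330,285));print("slab",rect(cast(im,c,.010)), len(c))
P=cast(im,c,.01)
# edge lines
c2=big(notred,(370,190,540,320));
m=cv2.drawContours(np.zeros(f.shape[:2],np.uint8),[c2],-1,255,-1);
mo=cv2.morphologyEx(m,cv2.MORPH_OPEN,np.ones((15,15)))
cc=big(mo,(370,190,540,320));print("case z.052",rect(cast(im,cc,.052)),"z.041",rect(cast(im,cc,.041)))
b=big(bright,(410,272,490,320));print("handle",rect(cast(im,b,.041)),b.min(0),b.max(0))
bn=big(notred,(318,255,384,305));print("bean",rect(cast(im,bn,.012)))
o=f.copy();cv2.drawContours(o,[c,cc,b,bn],-1,(0,255,0),1)
o=cv2.resize(o[180:330,140:540],(800,300),interpolation=cv2.INTER_NEAREST);cv2.imwrite("pics/o1.png",o)
for uv in [(455,250),(450,301),(200,255),(300,260),(450,320)]: print(uv,im["depth"][uv[1],uv[0]],(lambda d:d)(0))
for uv in [(399,211),(523,230),(515,289),(391,269)]:print(cast(im,uv,.052))
E
```

```text
slab (array([0.54513953, 0.21678934]), (303.5927734375, 105.50450134277344), 85.44712829589844) 420
case z.052 (array([ 0.49798657, -0.18439519]), (245.4246368408203, 159.1689453125), 80.7650375366211) z.041 (array([ 0.49851993, -0.18758879]), (248.56155395507812, 161.20338439941406), 80.76504516601562)
handle (array([ 0.439461  , -0.18188773]), (116.4850845336914, 38.486183166503906), 80.98542785644531) [420 277] [484 306]
bean (array([4.60061096e-01, 2.13661194e-04]), (97.9648666381836, 46.91460037231445), 89.7744140625)
(455, 250) 0.8618388 0
(450, 301) 0.86256593 0
(200, 255) 0.89979017 0
(300, 260) 0.9028612 0
(450, 320) 0.908794 0
[[ 0.58757732 -0.08734076  0.052     ]]
[[ 0.55213683 -0.3128214   0.052     ]]
[[ 0.44526746 -0.29416579  0.052     ]]
[[ 0.48204022 -0.07103935  0.052     ]]
```

View pics/o1.png

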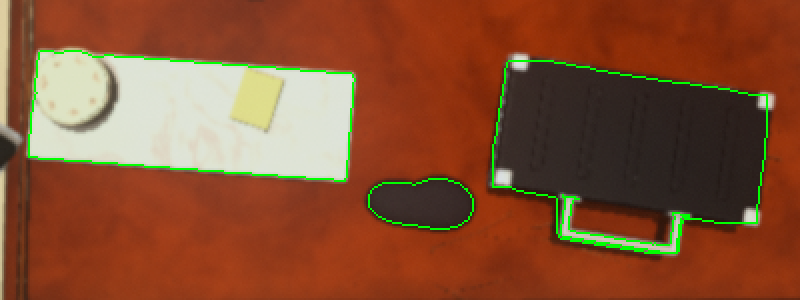

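The slab, case and handle are all measured. The case is yawed about -9°. My plan is to hook the closed fingers under the bar at a 45° pitch and follow the hinge arc. I'll check that the arm can reach it first.

```bash
cat >> h.py <<'E'
psi=np.radians(-8.97)
cx=np.array([np.cos(psi),np.sin(psi),0]);cy=np.array([-np.sin(psi),np.cos(psi),0]);ez=np.array([0,0,1.])
bar0=np.array([.4259,-.1798,.041]);hinge=bar0+.154*cx-.011*ez
pit=np.radians(45)
zt=np.cos(pit)*cx-np.sin(pit)*ez; nt=np.sin(pit)*cx+np.cos(pit)*ez
def bar(th):
    a=th+np.arctan2(11,154);r=np.hypot(.154,.011);return hinge+r*(-np.cos(a)*cx+np.sin(a)*ez)
def tcp(th,off=.015,t=.013): return bar(th)-off*nt+(t-.008)*zt
E
python3 - <<'E'
from bench import *
from h import *
for s in(1,-1):
    q=rot(zt,s*cy)
    print(q,[None if (j:=inverse_kinematics(p,q)) is None else np.round(j,2) for p in(tcp(0,.022,-.07),tcp(0,.022),tcp(.8),tcp(1.7),tcp(2.0))])
E
```

```text
[ 0.38151159  0.07224562  0.92105047 -0.02992512] [None, None, None, array([-0.52, -0.45,  2.  ,  0.34,  0.87, -2.06]), array([-0.49, -0.31,  1.92,  0.33,  0.8 , -2.04])]
[ 0.02992512  0.92105047 -0.07224562  0.38151159] [None, None, None, array([-0.52, -0.45,  2.  ,  0.34,  0.87,  1.08]), array([-0.49, -0.31,  1.92,  0.33,  0.8 ,  1.1 ])]
```

```bash
python3 - <<'E'
from bench import *
from h import *
for p in(45,50,55,60,65,70,75):
  for w in(-60,-45,-30,-14,0,15,30,45):
    pr,wr=np.radians(p),np.radians(w)
    h=np.cos(wr)*cx+np.sin(wr)*cy; l=np.cross(ez,h)
    z=np.cos(pr)*h-np.sin(pr)*ez; n=np.sin(pr)*h+np.cos(pr)*ez
    for s in(1,-1):
      q=rot(z,s*l)
      r=[inverse_kinematics(bar(th)-o*n+t*z,q) is not None for th,o,t in((0,.022,-.07),(0,.022,.003),(.3,.015,.003),(.6,.015,.003),(.9,.015,.003),(1.3,.015,.003),(1.75,.015,.003))]
      if sum(r[1:])>=5 : print(p,w,s,np.array(r,int))
E
```

```text
45 -60 1 [1 1 1 1 1 1 1]
45 -45 1 [0 0 1 1 1 1 1]
45 -45 -1 [0 0 1 1 1 1 1]
45 30 -1 [1 1 1 1 1 1 1]
45 45 -1 [1 1 1 1 1 1 1]
50 -60 1 [1 1 1 1 1 1 1]
50 -45 1 [0 1 1 1 1 1 1]
50 -45 -1 [0 1 1 1 1 1 1]
50 15 -1 [0 1 1 1 1 1 1]
50 30 -1 [1 1 1 1 1 1 1]
50 45 -1 [1 1 1 1 1 1 1]
55 -60 1 [1 1 1 1 1 1 1]
55 -45 1 [0 1 1 1 1 1 1]
55 -45 -1 [0 1 1 1 1 1 1]
55 15 1 [0 0 1 1 1 1 1]
55 15 -1 [0 1 1 1 1 1 1]
55 30 -1 [1 1 1 1 1 1 1]
55 45 -1 [1 1 1 1 1 1 1]
60 -60 1 [1 1 1 1 1 1 1]
60 -45 1 [1 1 1 1 1 1 1]
60 -45 -1 [1 1 1 1 1 1 1]
60 -30 1 [0 1 1 1 1 1 1]
60 -30 -1 [0 1 1 1 1 1 1]
60 -14 1 [0 0 1 1 1 1 1]
60 -14 -1 [0 0 1 1 1 1 1]
60 0 1 [0 1 1 1 1 1 1]
60 0 -1 [0 1 1 1 1 1 1]
60 15 1 [0 1 1 1 1 1 1]
60 15 -1 [0 1 1 1 1 1 1]
60 30 -1 [1 1 1 1 1 1 1]
60 45 -1 [1 1 1 1 1 1 1]
65 -60 1 [1 1 1 1 1 1 1]
65 -60 -1 [0 0 1 1 1 1 1]
65 -45 1 [1 1 1 1 1 1 1]
65 -45 -1 [1 1 1 1 1 1 1]
65 -30 1 [0 1 1 1 1 1 1]
65 -30 -1 [0 1 1 1 1 1 1]
65 -14 1 [0 1 1 1 1 1 1]
65 -14 -1 [0 1 1 1 1 1 1]
65 0 1 [0 1 1 1 1 1 1]
65 0 -1 [0 1 1 1 1 1 1]
65 15 1 [1 1 1 1 1 1 1]
65 15 -1 [1 1 1 1 1 1 1]
65 30 -1 [1 1 1 1 1 1 1]
65 45 -1 [1 1 1 1 1 1 1]
70 -60 1 [1 1 1 1 1 1 1]
70 -60 -1 [1 1 1 1 1 1 1]
70 -45 1 [1 1 1 1 1 1 1]
70 -45 -1 [1 1 1 1 1 1 1]
70 -30 1 [1 1 1 1 1 1 1]
70 -30 -1 [1 1 1 1 1 1 1]
70 -14 1 [1 1 1 1 1 1 1]
70 -14 -1 [1 1 1 1 1 1 1]
70 0 1 [1 1 1 1 1 1 1]
70 0 -1 [1 1 1 1 1 1 1]
70 15 1 [1 1 1 1 1 1 1]
70 15 -1 [1 1 1 1 1 1 1]
70 30 -1 [1 1 1 1 1 1 1]
70 45 -1 [1 1 1 1 1 1 1]
75 -60 1 [1 1 1 1 1 1 1]
75 -60 -1 [1 1 1 1 1 1 1]
75 -45 1 [1 1 1 1 1 1 1]
75 -45 -1 [1 1 1 1 1 1 1]
75 -30 1 [1 1 1 1 1 1 1]
75 -30 -1 [1 1 1 1 1 1 1]
75 -14 1 [1 1 1 1 1 1 1]
75 -14 -1 [1 1 1 1 1 1 1]
75 0 1 [1 1 1 1 1 1 1]
75 0 -1 [1 1 1 1 1 1 1]
75 15 1 [1 1 1 1 1 1 1]
75 15 -1 [1 1 1 1 1 1 1]
75 30 1 [0 0 1 1 1 1 1]
75 30 -1 [1 1 1 1 1 1 1]
75 45 -1 [1 1 1 1 1 1 1]
```

```bash
cat >> h.py <<'E'
pit=np.radians(62)
zt=np.cos(pit)*cx-np.sin(pit)*ez; nt=np.sin(pit)*cx+np.cos(pit)*ez
def tcp(th,off=.015,t=.016): return bar(th)-off*nt+(t-.008)*zt
E
python3 - <<'E'
from bench import *
from h import *
for s in(1,-1):
    q=rot(zt,s*cy)
    for o,t in((.05,-.05),(.04,-.05),(.03,-.05),(.03,-.03),(.022,-.05),(.022,-.03),(.022,.016)):
        j=inverse_kinematics(tcp(0,o,t),q);print(s,o,t,np.round(tcp(0,o,t),3),None if j is None else np.round(j,2))
    print([np.round(inverse_kinematics(tcp(th),q),1) for th in (0,.5,1,1.5,1.8)])
E
```

```text
1 0.05 -0.05 [ 0.355 -0.169  0.069] None
1 0.04 -0.05 [ 0.364 -0.17   0.073] None
1 0.03 -0.05 [ 0.373 -0.171  0.078] None
1 0.03 -0.03 [ 0.382 -0.173  0.06 ] None
1 0.022 -0.05 [ 0.38  -0.173  0.082] None
1 0.022 -0.03 [ 0.389 -0.174  0.064] None
1 0.022 0.016 [ 0.41  -0.177  0.024] [-0.66 -0.8   2.36  0.25  1.15 -2.13]
[array([-0.6, -0.8,  2.3,  0.2,  1.1, -2.1]), array([-0.6, -0.7,  2.2,  0.2,  1.2, -2.1]), array([-0.5, -0.5,  2. ,  0.2,  1.2, -2. ]), array([-0.5, -0.3,  1.8,  0.2,  1.2, -1.9]), array([-0.5, -0.2,  1.7,  0.1,  1.2, -1.9])]
-1 0.05 -0.05 [ 0.355 -0.169  0.069] None
-1 0.04 -0.05 [ 0.364 -0.17   0.073] None
-1 0.03 -0.05 [ 0.373 -0.171  0.078] None
-1 0.03 -0.03 [ 0.382 -0.173  0.06 ] None
-1 0.022 -0.05 [ 0.38  -0.173  0.082] None
-1 0.022 -0.03 [ 0.389 -0.174  0.064] None
-1 0.022 0.016 [ 0.41  -0.177  0.024] [-0.66 -0.8   2.36  0.25  1.15  1.02]
[array([-0.6, -0.8,  2.3,  0.2,  1.1,  1. ]), array([-0.6, -0.7,  2.2,  0.2,  1.2,  1.1]), array([-0.5, -0.5,  2. ,  0.2,  1.2,  1.2]), array([-0.5, -0.3,  1.8,  0.2,  1.2,  1.2]), array([-0.5, -0.2,  1.7,  0.1,  1.2,  1.2])]
```

```bash
sed -i 's/radians(62)/radians(66)/' h.py
python3 - <<'E'
from bench import *
from h import *
qv=rot(-ez,-cy); q=rot(zt,-cy)
A=bar0-.04*cx; A[2]=.14; B=A.copy();B[2]=.022
P=tcp(0,.022)
print(A,B,P,[inverse_kinematics(*x) is not None for x in((A,qv),(B,qv),(P,q),(tcp(0),q))])
close()
move_to(A,qv); move_l(B,.2); move_l(P,.08,q)
s=state();print(s["time"],s["ee_pos"],s["ft_force"],s["finger_gap"])
for n in("top","side"):cv2.imwrite(f"pics/{n}1.png",get_image(n)["frame"])
E
```

```text
[ 0.3863892  -0.17356331  0.14      ] [ 0.3863892  -0.17356331  0.022     ] [ 0.40926189 -0.17717371  0.02474343] [True, True, True, True]
5.3583 [ 0.40961126 -0.17788624  0.02674797] [ 0.11293621 -0.34158023 -0.73193773] 0.0008930259824471755
```

View pics/side1.png

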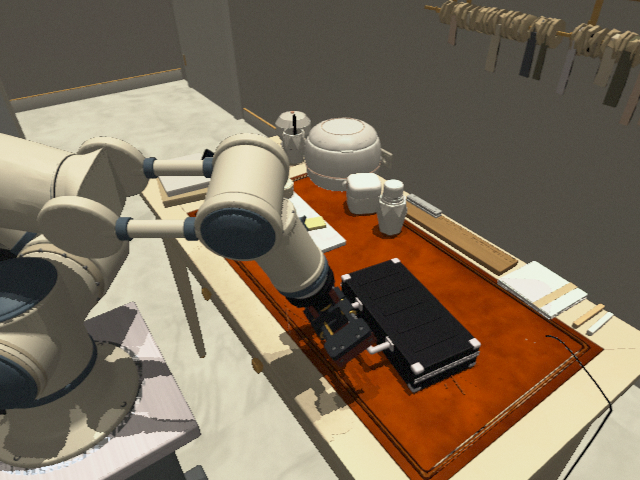

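The gripper is at the handle, around (350,325), with no contact force. The bar ends are visible on both sides of it. Next I'll lift along the arc and check the force as it goes.

```bash
python3 - <<'E'
from bench import *
from h import *
q=rot(zt,-cy)
move_l(tcp(0,.016),.08,q)
for th in(.12,.25,.38,.5):
    move_l(tcp(th,.0145),.12,q); s=state();print(th,s["time"],s["ee_pos"]-tcp(th,.0145),s["ft_force"])
    if np.linalg.norm(s["ft_force"])>25:break
for n in("top","side"):cv2.imwrite(f"pics/{n}2.png",get_image(n)["frame"])
E
```

```text
0.12 6.0167 [-0.00346021  0.00085339 -0.00267388] [-20.69891353   2.49758603   3.12533488]
0.25 6.3333 [-0.00372851  0.0008273  -0.00206142] [-27.94282661   4.66157207   7.89908107]
```

View pics/side2.png

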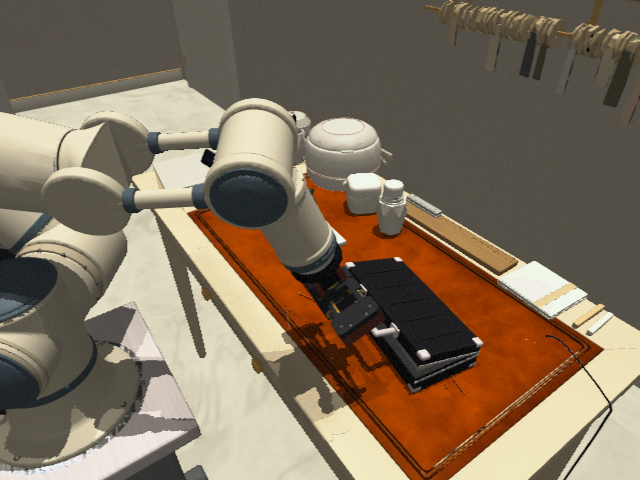

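The lid is rising, but the steep finger wedges the bar with about 28 N toward -x. I'll back off a few mm and carry on, since the geometry gets better as the angle grows.

```bash
python3 - <<'E'
from bench import *
from h import *
q=rot(zt,-cy)
for th in(.27,.4,.53,.66,.8):
    move_l(tcp(th,.020),.12,q); s=state();print(th,s["time"],s["ee_pos"]-tcp(th,.020),s["ft_force"])
    if np.linalg.norm(s["ft_force"])>35:break
for n in("top","side"):cv2.imwrite(f"pics/{n}3.png",get_image(n)["frame"])
E
```

```text
0.27 6.6833 [-0.00114745  0.00044919 -0.00091965] [-9.96128941  1.30573357  1.92888691]
0.4 7.0 [ 0.00046636 -0.00021158  0.00048619] [-2.72982836 -0.63867471 -0.38673976]
0.53 7.3167 [ 2.07870294e-04  3.82998471e-05 -1.56646205e-04] [-1.47458165 -0.60317505  0.19988768]
0.66 7.6333 [-9.01778719e-05  4.95662454e-05 -2.85285468e-04] [-1.65119759 -0.72192459  0.16176293]
0.8 7.9667 [-0.00028378  0.00012465 -0.00046426] [-1.24420317  0.54871626 -1.05713827]
```

View pics/side3.png

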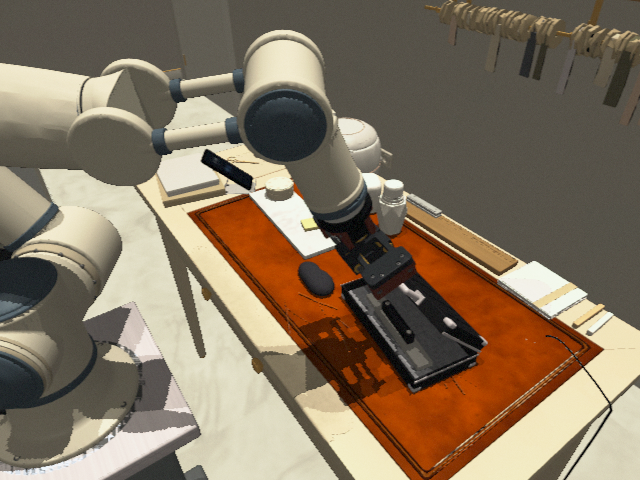

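The lid is up at roughly 0.8 rad on the finger, with forces near 2 N. The straightedge's black grip is visible inside at about (395,325). I'll continue past balance.

```bash
python3 - <<'E'
from bench import *
from h import *
q=rot(zt,-cy)
for th in(1.0,1.2,1.4,1.55,1.7,1.85):
    move_l(tcp(th,.017),.12,q); s=state();print(th,s["time"],s["ft_force"])
    if np.linalg.norm(s["ft_force"])>35:break
for n in("top","side"):cv2.imwrite(f"pics/{n}4.png",get_image(n)["frame"])
p=s["ee_pos"]-.1*cx+.08*ez
move_l(p,.25,q)
move_to([.36,.12,.3],rot(-ez,-cy)); gripper_open()
for n in("top","side"):
    i=get_image(n);cv2.imwrite(f"pics/{n}5.png",i["frame"])
    np.savez(f"{n}5.npz",**{k:np.array(i[k]) for k in("frame","depth","camera_matrix","view")})
print(state()["time"])
E
```

```text
1.0 8.5 [-0.84197684 -0.72437749  0.48458736]
1.2 8.9083 [ 0.09262667 -0.09278753 -0.68181703]
1.4 9.3167 [-0.08890277  0.18859146 -0.12621095]
1.55 9.6583 [-0.14690824  0.11335682 -0.29996414]
1.7 10.0 [ 0.61574319 -0.2053369  -0.02970641]
1.85 10.3417 [-0.19530327  0.71873498 -0.01795667]
13.9167
```

View pics/top5.png

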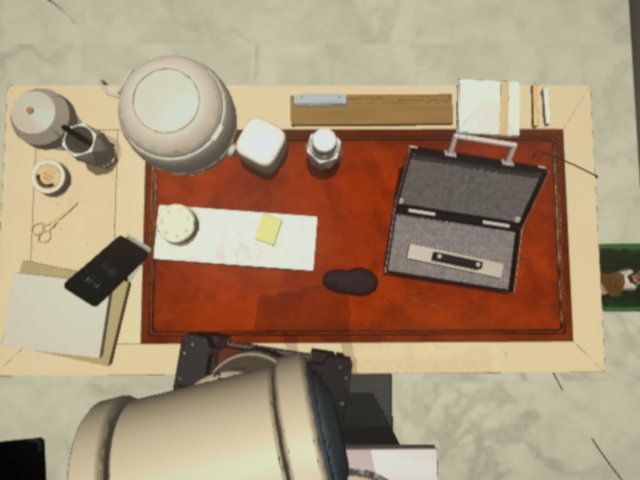

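View pics/side5.png

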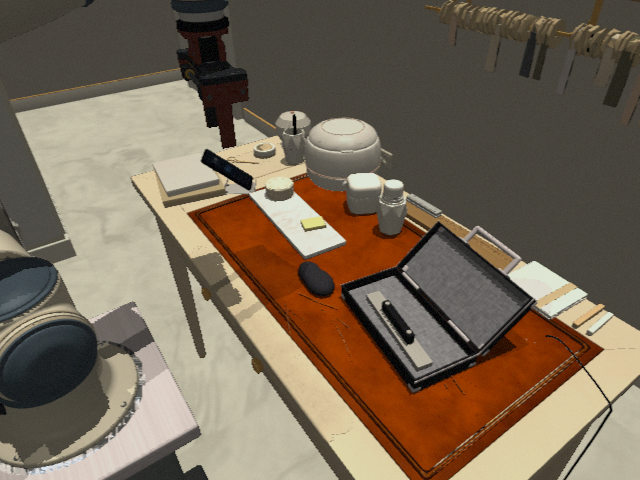

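The lid stays open at its stop. The blade lies in the case from about (408,248) to (502,272), with the grip near (457,261). I'll measure it and refine the slab's front edge.

```bash
python3 - <<'E'
from h import *
im=np.load("top5.npz");f=im["frame"]
o=cv2.resize(f[215:300,380:530],None,fx=5,fy=5,interpolation=cv2.INTER_NEAREST);cv2.imwrite("pics/o5.png",o)
hsv=cv2.cvtColor(f,cv2.COLOR_BGR2HSV)
def show(m,n):print(n,m.sum())
k=np.zeros(f.shape[:2],np.uint8);k[236:285,400:510]=1
for thr in(125,135,145,155):
    m=((hsv[...,2]>thr)&(k>0)).astype(np.uint8)
    cs,_=cv2.findContours(m,cv2.RETR_EXTERNAL,cv2.CHAIN_APPROX_NONE);cs=[c for c in cs if len(c)>15]
    c=np.vstack(cs)[:,0];print(thr,len(cs),rect(cast(im,c,.022)),c.min(0),c.max(0))
k2=np.zeros_like(k);k2[246:274,428:488]=1
m=((hsv[...,2]<60)&(k2>0)).astype(np.uint8)
cs,_=cv2.findContours(m,cv2.RETR_EXTERNAL,cv2.CHAIN_APPROX_NONE);c=max(cs,key=cv2.contourArea)[:,0]
print("grip@.042",rect(cast(im,c,.042)),"@.03",rect(cast(im,c,.03)),c.min(0),c.max(0))
# slab front edge: sub-pixel, per column scan of gray falling edge
im0=np.load("top0.npz");g=cv2.cvtColor(im0["frame"],cv2.COLOR_BGR2HSV)[...,1].astype(float)
pts=[]
for u in range(165,310):
    col=g[245:285,u];d=np.where((col[:-1]<110)&(col[1:]>=110))[0]
    if len(d): i=d[-1];pts.append((u,245+i+(110-col[i])/(col[i+1]-col[i])))
P=cast(im0,pts,.010);
vx,vy,x0,y0=cv2.fitLine(P[:,:2].astype(np.float32),cv2.DIST_HUBER,0,.001,.001).ravel()
if vy<0:vx,vy=-vx,-vy
r=(P[:,0]-x0)*vy-(P[:,1]-y0)*vx
print("front edge z.01",x0,y0,vx,vy,np.degrees(np.arctan2(vx,vy)),"res",r.std(),len(P))
for z in(0.,.01):print("range", cast(im0,[(155,259),(314,271)],z))
E
```

```text
125 2 (array([ 0.49958719, -0.19562389]), (206.6548614501953, 89.99411010742188), 89.78514862060547) [400 236] [509 284]
135 14 (array([ 0.50143088, -0.19540826]), (205.48509216308594, 86.24784088134766), 89.78729248046875) [400 236] [509 282]
145 1 (array([ 0.50116705, -0.1970097 ]), (180.79498291015625, 33.527225494384766), 77.7396240234375) [407 243] [503 277]
155 1 (array([ 0.49911819, -0.19656253]), (180.1126251220703, 28.134479522705078), 77.8619384765625) [407 244] [502 277]
grip@.042 (array([ 0.49652264, -0.19568428]), (69.04205322265625, 12.003408432006836), 78.00520324707031) @.03 (array([ 0.49707745, -0.19928381]), (69.99366760253906, 12.168851852416992), 78.00523376464844) [439 255] [476 268]
front edge z.01 0.49167648 0.22320767 0.07930176 0.99685067 4.5484314 res 0.00021745138134911327 145
range [[0.50421517 0.37116586 0.        ]
 [0.48029298 0.06798139 0.        ]]
range [[0.50368983 0.3678162  0.01      ]
 [0.48002976 0.06795385 0.01      ]]
```

View pics/o5.png

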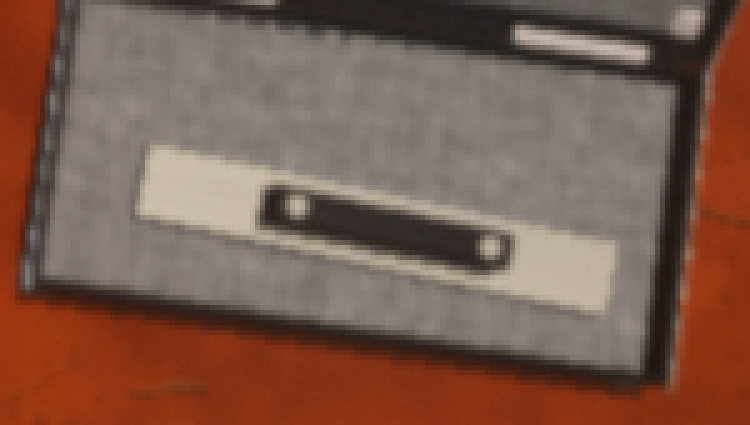

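```bash
cat >> h.py <<'E'
se=np.array([.4991,-.1966,0]);a=np.radians(-12.1);sex=np.array([np.cos(a),np.sin(a),0]);sey=np.array([-np.sin(a),np.cos(a),0])
b=np.radians(-4.55);sx=np.array([np.cos(b),np.sin(b),0]);sy=np.array([-np.sin(b),np.cos(b),0])
edge=np.array([.4917,.2232,0])
E
python3 - <<'E'
from bench import *
from h import *
for s in(1,-1):
    print(s,[None if(j:=inverse_kinematics(p,q)) is None else np.round(j,2) for p,q in((se+.15*ez,rot(-ez,s*sex)),(se+.041*ez,rot(-ez,s*sex)),(edge-.02*sx+.15*ez,rot(-ez,s*sx)),(edge-.02*sx+.03*ez,rot(-ez,s*sx)),(edge-.03*sx+.012*ez,rot(-ez,s*sy)))])
q=rot(-ez,-sex)
if inverse_kinematics(se+.041*ez,q) is None:q=rot(-ez,sex)
move_to(se+.13*ez,q);move_l(se+.06*ez,.15);move_l(se+.041*ez,.04)
hold(.2)
s=state();print(s["time"],s["ee_pos"],s["ft_force"])
for n in("top","side"):cv2.imwrite(f"pics/{n}6.png",get_image(n)["frame"])
E
```

```text
1 [array([-0.44, -0.08,  1.55, -0.  ,  1.68, -0.23]), array([-0.44, -0.03,  1.69, -0.  ,  1.48, -0.23]), array([ 0.38, -0.12,  1.58, -0.  ,  1.68,  0.46]), array([ 0.38, -0.06,  1.74, -0.  ,  1.46,  0.46]), array([ 0.39, -0.07,  1.78, -0.  ,  1.43, -1.1 ])]
-1 [None, None, None, None, array([ 0.39, -0.07,  1.78, -0.  ,  1.43,  2.04])]
17.25 [ 0.49928587 -0.19669192  0.04133466] [-0.58216718  0.45733746 -0.18876432]
```

View pics/side6.png

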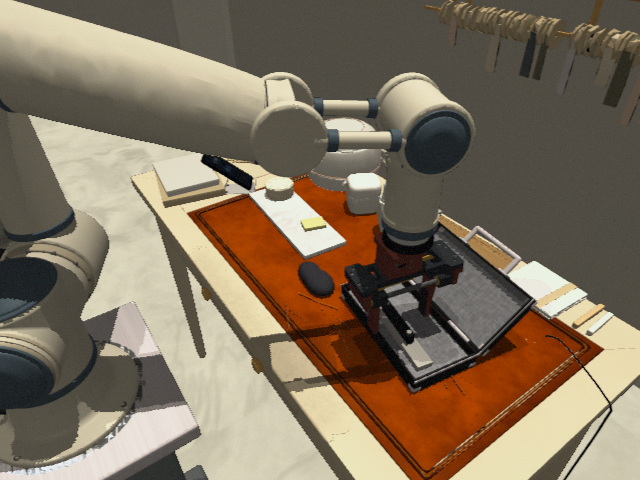

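The fingers straddle the grip at about (405,325). The front finger is just above the front rim, and there is no contact force. Closing and lifting now.

```bash
python3 - <<'E'
from bench import *
from h import *
close();hold(.2);s=state();print(s["finger_gap"],s["ft_force"],s["ee_pos"])
move_l(se+.07*ez,.06);hold(.2);s=state();print(s["finger_gap"],s["ft_force"],s["ee_pos"])
move_l(se+.14*ez,.15);hold(.1);s=state();print(s["time"],s["finger_gap"],s["ft_force"],s["ee_pos"])
for n in("top","side"):
    i=get_image(n);cv2.imwrite(f"pics/{n}7.png",i["frame"])
E
```

```text
0.013582370029798847 [-1.62201748  1.08782626  1.37317258] [ 0.49886228 -0.19656671  0.04094319]
0.013762766866284299 [ 0.18582634 -0.62842524 -3.29099837] [ 0.49881704 -0.19646212  0.0694228 ]
20.225 0.013350337750739887 [ 2.37095677e-01 -3.88641158e-03 -4.00357933e+00] [ 0.4983652  -0.19626594  0.13806537]
```

View pics/side7.png

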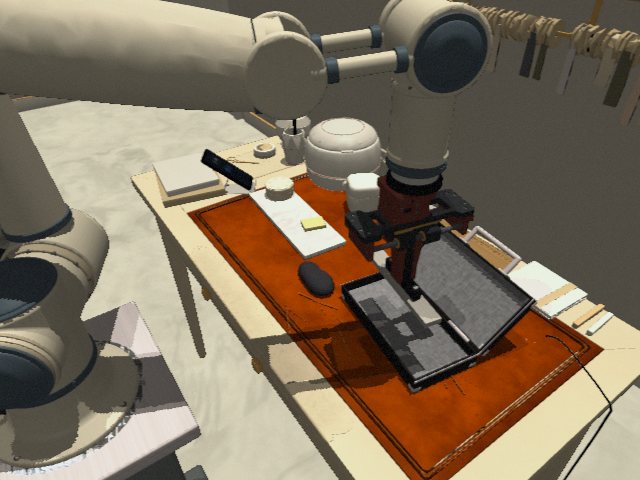

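The straightedge is held, with a finger gap of 13.5 mm and about 3–4 N of load. I'll carry it to the slab, lower it with a 6 mm gap and release.

```bash
python3 - <<'E'
from bench import *
from h import *
q=rot(-ez,sx); T=edge-.020*sx
move_to(T+.12*ez,q); move_l(T+.045*ez,.15)
hold(.1)
for z in(.036,.033,.031,.0295,.028,.027):
    move_l(T+z*ez,.03); s=state();print(z,s["ee_pos"][2],s["ft_force"])
    if s["ft_force"][2]>1.5:break
print(s["ee_pos"]-T,s["time"])
for n in("top","side"):
    i=get_image(n);cv2.imwrite(f"pics/{n}8.png",i["frame"])
E
```

```text
0.036 0.035698098489408345 [ 0.35147663 -0.08444827 -3.6907411 ]
0.033 0.032704762112143466 [ 0.52702095  0.75302547 -3.71315383]
0.031 0.030829294091978585 [-1.1565288  -0.49721022 -2.99933597]
0.0295 0.02935953198012109 [-0.3743042   0.0572543  -4.95978684]
0.028 0.028930404960268497 [-2.65638004 -1.01129453  3.00781742]
[1.80296990e-04 9.36177522e-05 2.89304050e-02] 24.0833
```

View pics/side8.png

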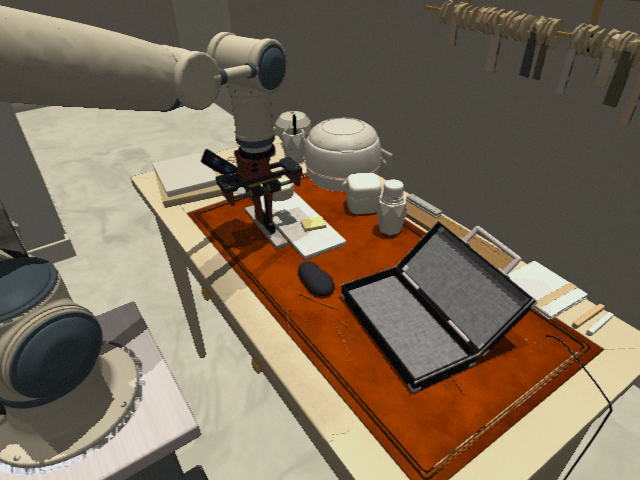

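It touched down exactly at desk height. Next: release, look, then push it flush with the two spread fingers, jaws along the slab edge.

```bash
python3 - <<'E'
from bench import *
from h import *
T=edge-.020*sx
gripper_open(); move_l(T+.12*ez,.2)
q=rot(-ez,sy); B=edge-.056*sx
move_to(B+.1*ez,q); move_l(B+.03*ez,.15); move_l(B+.0125*ez,.05);hold(.15)
f0=state()["ft_force"];print(state()["time"],f0)
for d in np.arange(.050,.028,-.0015):
    move_l(edge-d*sx+.0125*ez,.03);hold(.05);s=state();F=s["ft_force"]-f0
    print(round(d,4),np.round((s["ee_pos"]-edge)@sx,4),np.round(F,1),np.round(s["moment"][2],2))
    if F@sx<-9:break
print(s["time"])
for n in("top","side"):
    i=get_image(n);cv2.imwrite(f"pics/{n}9.png",i["frame"])
E
```

```text
28.6417 [ 0.67648518 -0.01605587  0.63568915]
0.05 -0.0499 [-0.2  0.5 -0.4] 0.0
0.0485 -0.0485 [-0.2  0.1 -0.6] 0.01
0.047 -0.047 [ 0.1  0.3 -0.8] -0.01
0.0455 -0.0455 [-0.4  0.2 -0.6] 0.01
0.044 -0.0443 [-2.5 -0.1  0.3] -0.03
0.0425 -0.0425 [-3.6  0.4  0.3] 0.03
0.041 -0.0408 [-1.8  0.1 -0.8] -0.0
0.0395 -0.0393 [-2.   0.6 -0.9] -0.01
0.038 -0.0382 [-4.7  0.1 -0.3] -0.02
0.0365 -0.0381 [-10.   -0.6   4.9] -0.06
31.7417
```

View pics/side9.png

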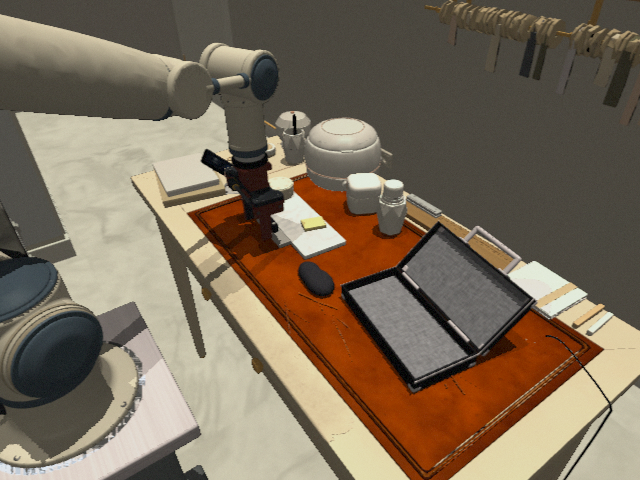

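It stopped at -38.1 mm; I predicted -38.0 mm for flush. The yaw moment is near zero, so both fingers bear evenly. I'll push slightly more, retreat and inspect.

```bash
python3 - <<'E'
from bench import *
from h import *
move_l(edge-.0355*sx+.0125*ez,.03);hold(.2);s=state();print((s["ee_pos"]-edge)@sx,s["ft_force"],s["moment"])
move_l(edge-.065*sx+.0125*ez,.06);move_l(edge-.07*sx+.12*ez,.2)
move_to([.30,.40,.28],rot(-ez,sy));hold(.3)
for n in("top","side"):
    i=get_image(n);cv2.imwrite(f"pics/{n}10.png",i["frame"])
    np.savez(f"{n}10.npz",**{k:np.array(i[k]) for k in("frame","depth","camera_matrix","view")})
print(state()["time"])
f=i["frame"];cv2.imwrite("pics/s10z.png",cv2.resize(f[165:275,200:360],None,fx=5,fy=5,interpolation=cv2.INTER_CUBIC))
im=np.load("top10.npz");f=im["frame"];cv2.imwrite("pics/t10z.png",cv2.resize(f[195:300,140:390],(800,336),interpolation=cv2.INTER_CUBIC))
E
```

```text
-0.03797670138918355 [-13.12241669  -0.3698534    7.39778885] [ 0.07495075  2.2610405  -0.12483742]
35.0583
```

View pics/t10z.png

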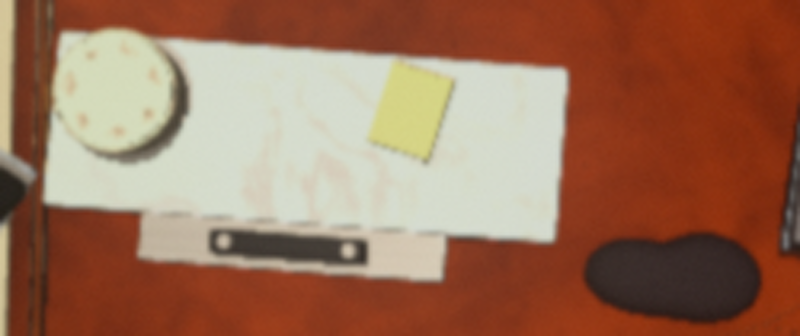

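View pics/s10z.png

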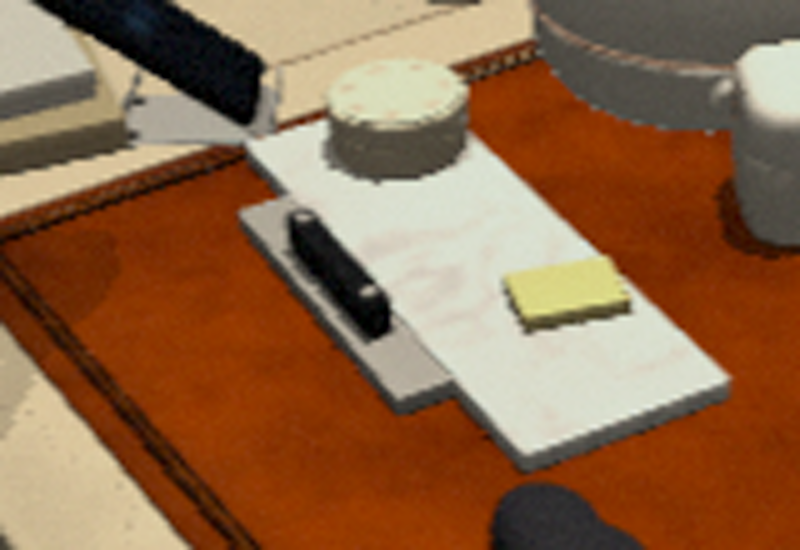

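View pics/top10.png

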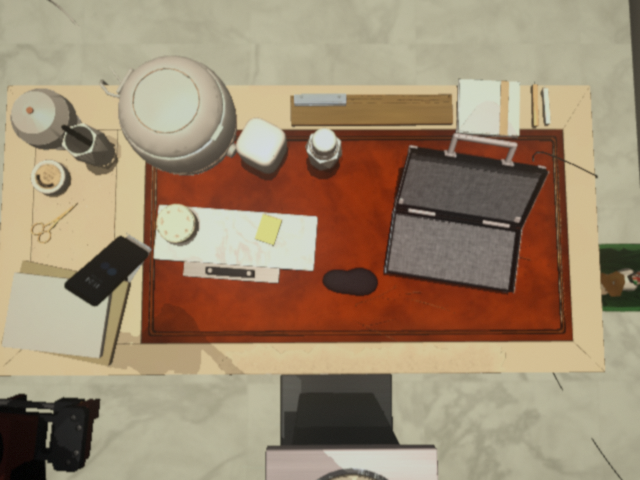

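Both views show the straightedge against the slab front, at about (184–279, 262–282) in the top view, with no visible gap. The lid is open and the other things look unmoved. One quick numeric check on parallelism, then I'll hand in.

```bash
python3 - <<'E'
from h import *
im=np.load("top10.npz");f=im["frame"];g=cv2.cvtColor(f,cv2.COLOR_BGR2HSV)[...,1].astype(float)
pts=[]
for u in range(188,276):
    col=g[262:295,u];d=np.where((col[:-1]<130)&(col[1:]>=130))[0]
    if len(d): i=d[-1];pts.append((u,262+i+(130-col[i])/(col[i+1]-col[i])))
P=cast(im,pts,.010)-edge
a,y=P@sx,P@sy
k=np.polyfit(y,a,1);print("outer side dist",k[1]*1000,"mm; tilt",np.degrees(k[0]),"deg",len(pts),y.min(),y.max())
a0=np.load("top0.npz")["frame"].astype(int);d=np.abs(f.astype(int)-a0).max(2)
for n,(x0,y0,x1,y1) in dict(bean=(318,262,384,300),box=(155,203,200,246),note=(252,210,285,248)).items():print(n,(d[y0:y1,x0:x1]>60).sum())
from bench import *
job_done();print(state()["time"])
E
```

```text
outer side dist -27.617598734556232 mm; tilt 0.1309154373417692 deg 88 -0.08420405405873063 0.07992530415310538
bean 0
box 0
note 0
the job is handed in; nothing more can be done
the job is handed in; nothing more can be done
```

The lid is open and staying open at its stop. The straightedge lies on the desk, grip up, flush against the slab's front edge, and I handed the job in with the clock at about 35 s. No verdict was reported.

**How it was done**
- **Lid:** I hooked the closed fingers under the handle bar and followed the hinge arc past balance; the lid then fell open on its own.
- **Straightedge:** I lifted it out by its grip and set it down 6 mm in front of the slab. I then pushed it in with two spread fingers until it stopped, with at most about 15 N at the wrist.

**Last checks**
- **Flushness:** the blade's outer side measured 27.6 mm in front of the slab edge; the blade is 28 mm wide. Its tilt to the edge was 0.13°.
- **Position:** the blade is roughly centred on the edge (±90 mm on a ±151 mm edge), so its whole length is backed.
- **Other things:** the bean weight, round box and note block showed no pixel change from the start.
- **Robot:** the gripper was clear of everything.

**Early misfit:** during the first part of the lid lift, the finger pressed too far forward and the wrist force reached about 29 N. I backed off about 5 mm, and the force fell to 1–3 N for the rest of the lift.

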